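Clamp the grind gauge in its cam-operated holder

ROBOT

A 6-joint arm with a two-finger parallel gripper is mounted at the origin on a cart in front of the work surface, level with it; the furniture and walls round the work are solid. World frame = base frame: x ahead of the robot, y to its left, z up, the work surface at z = 0. Lengths are in m, angles in rad, forces in N, time in s.
With the tool pointing down it reaches from about 0.35 to 0.875 m from the base axis. Payload 15.5 kg.
Tool frame: the origin (TCP) lies at the very end of the fingers, on their centre line; the grasp point (between the pads) lies 19 mm behind it; z points along the fingers, y is the line along which they close (so a half turn about z gives the same grasp; the last joint's range is limited). The gripper opens to 85 mm and grips with 20 to 120 N. Pads are 22 mm wide; open, the fingers measure 114 mm over their backs; the gripper's body (76 mm by 85 mm) begins 54 mm behind the grasp point. The pads swing forward as they close: fully open they stand 13 mm farther back than shut.
Start: joints at [-1.393, 0.494, 1.345, -0, 1.302, -0.096], TCP at [0.168, -0.602, 0.231] pointing down, gripper open.
Joint ranges: [-2.91, 2.91], [-0.82, 2.16], [0.22, 2.67], [-1.22, 4.37], [0.12, 2.79], [-3.08, 3.08]. Speed limits (rad/s): [1.89, 1.89, 2.57, 3.01, 3.01, 3.01].

INTERFACE

Orientations are given as [roll, pitch, yaw] about the fixed x, y, z axes, in that order (R = Rz(yaw) Ry(pitch) Rx(roll)).
In Python, from station import get_obs, snapshot, get_calibration, job_done gives the robot as it stands. The module is installed in compiled form; this text tells all that it offers.
- The arm moves only by the shell command python3 -m pendant 'ROWS' [FORCE]. ROWS is one flat JSON list of numbers that holds 1 to 8 rows one after another, with no inner brackets; each row has 7 numbers: dx, dy, dz in m, then a rotation vector rx, ry, rz in rad, then the finger opening in m; each row shifts and turns the commanded pose from where the row before left it, along the tool's axes as they then stand; what a row does not reach is not made up. A row lasts 1/10 s, in which the tool goes at most 0.05 m and 0.15 rad, less where a joint would pass 70% of its speed; a pose out of reach is approached as far as the arm can. The fingers move at their own pace and stop on an object; FORCE is the grip in N (left out, the last holds). Time passes only in rows, so rows that do not move let the fingers close. It prints the time, the measured TCP pose, the force, the opening and the grip force at its end. Input that does not fit is refused with a message, and nothing moves.
- get_obs(): the state, without advancing time (a new reading comes with each control period).
- snapshot(name): name is "side" or "top" or "wrist"; returns the picture (420x560x3 uint8, red, green, blue); there is no depth.
- get_calibration(name): a dict with "vertical_fov" (degrees; the focal length in pixels is half the picture's height over the tangent of half this angle, whatever the lens; pixels are square), "cx", "cy" (the principal point, pixels), "R" (3x3) and "t" (3): a world point X has camera coordinates R X + t. Camera axes: x right, y down, z forward; pixel columns grow to the right and rows downward; lengths in m; the calibration is good to about 2 mm. A picture is of the moment at which its call begins: read the wrist's pose just before it. get_calibration takes no time and is no camera call; for the wrist camera it gives the pose at the moment of the call.
- job_done(): hands the job in; it is judged then, once.
The state is a dict: "clock": time; "joint_pos": joint angles; "qd": joint speeds; "effort": joint torques, N m; "eef_pos": TCP position; "tool_rot": TCP orientation; "wrist_force": force on the tool from outside, world axes, zero at the start; "ft_torque": the same for the moment, N m; "opening": finger opening in m; "finger_force": force on a finger pad.
Only numpy, scipy, OpenCV 4.12 (cv2) and the standard library are available. Lean on these libraries where they do the work, as an engineer would, in place of code of your own. Each camera call takes 0.05 s, during which the arm holds its last target. There are 200 camera calls.

TASK

Lay the steel grind gauge gently in the cam-operated holder, flat on its support strips between the guide pins while the jaw is open, then clamp it: turn the crank counter-clockwise (seen from above) until the cam's roller has climbed over the hump and dropped into the flat dwell behind it, where the crank stays put by itself when you let go. Feel for the drop and do not force the crank against the stop shoulder beyond the dwell; do not drop the gauge, and leave the other things on the bench where they are.

Things in the scene. Friction and masses are not known exactly. Their poses are not given: they have to be found in the camera images.
- gauge: Grind gauge: flat ground-steel block 60 x 170 x 12 mm with shallow grooves on top, 0.78 to 0.97 kg, loose on the worktop. Origin: centre of its underside; y runs along the 170 mm length, x across the 60 mm width, z up. Either end may point to the stop. Pinch it across its width at the middle. Carry it high: the disperser's clamp, right of the holder, stands 155 mm above the worktop.
- holder: Cam-operated gauge holder, fixed: aluminium plate 334 x 110 x 12 mm; along its x axis crank and cam (nearest the robot), roller slide with sprung jaw, nest for the gauge, end stop (dark steel block, top 32 mm above the worktop). Origin: on the cam's axis at the plate's underside; x points to the end stop, z up; the plate spans x -52 to +282, y -55 to +55 mm.
- nest (a point): Where the clamped gauge's underside centre belongs: on the holder's x axis 173 mm from the cam's axis, on two strips whose tops are 16 mm above the worktop; axes as the holder's, the gauge's length along x. End stop face at x = +85 mm, open jaw's face at x = -93 mm: 8 mm of play lengthwise. The closing jaw slides the gauge along to the stop.
- nest_pin (a point): One of the nest's four guide pins, at its top, 25 mm above the worktop: 10 mm diameter, tapered tops. They stand at x = -58 and +58, y = -37 and +37 mm from the nest (this one at -58, +37), leaving 2 mm on each side of the gauge; between them the sides of the nest are open for the fingers.
- cam_axis (a point): Point on the vertical axis of crank and cam, 76 mm above the worktop, as high as the middle of the handle; axes as the holder's. The hub on this axis is 28 mm in diameter; its top is 62 mm above the worktop.
- handle_mid (a point): Middle of the crank's handle: upright black cylinder, 22 mm diameter, 40 mm high (56 to 96 mm above the worktop), that revolves freely on its pin, 62 mm from the cam's axis. The flat crank arm under it has its top 55 mm above the worktop. The x axis points outward along the arm.
- crank (a joint): Crank angle (rad), growing counter-clockwise seen from above; at 0 the arm points 2.75 rad clockwise of the holder's x axis. Starts between -0.2 and 0.2. The crank's hub is clamped on the camshaft wherever the last user set it, so the crank angle of the dwell is not known: its middle lies between 2.05 and 3.85. Let go before the hump, it springs back.
- roller: Roller of the follower slide: upright, 16 mm diameter, spring-loaded against the cam. Origin: its centre, 24 mm above the worktop. It moves only along the holder's x axis: 32 mm from the cam's axis with the jaw open, about 46 mm on the hump, about 44.2 mm in the dwell.
- jaw: Sprung jaw on the roller slide: dark steel block 9 x 50 x 17 mm; presses on the gauge's end with about 36 N in the dwell, 50 N on the hump. Origin: with the jaw open on the cam's axis at the worktop, 80 mm behind the jaw's face (along the holder's x); it moves along x with the jaw, which follows the roller until it meets the gauge.
- scraper: Bystander: flat steel scraper blade 38 x 90 x 6 mm, loose. Origin: centre of its underside.
- applicator: Bystander: rectangular steel frame (film applicator) 50 x 84 x 22 mm, loose. Origin: centre of its underside.
- spatula: Bystander: spatula with a dark handle, 212 mm long, 16 mm wide, 11 mm high, loose, lying between the robot and the holder. Origin: centre of its underside; long axis y.
- syringe: Bystander: plastic syringe 115 mm long, 29 mm thick, loose. Origin: centre of its underside; long axis y.
- crank_arm (a point): Top of the crank arm, 31 mm out from the cam's axis, 55 mm above the worktop. Felt at the handle when turned slowly counter-clockwise with the gauge in: 1 to 2 N of drag, growing to 8 to 11 N up to the hump; past it the spring pulls the crank on with up to 15 N for 0.13 rad; then the dwell, 0.22 rad wide, less than 5 N either way; then the stop shoulder, a hard stop.

How it is judged:
On the way:
1. the gauge lies released in the nest, flat on the strips between the pins, with the jaw still open (y of gauge in the frame of nest between -0.0035 and 0.0035 m and z of gauge in the frame of nest between -0.002 and 0.002 m and angle between the y axis of gauge and the x axis of holder, either way round below 0.07 rad and x of gauge in the frame of nest between -0.01 and 0.003 m and x of roller in the frame of holder below 0.035 m and contact force between the fingers and gauge below 0.5 N and linear speed of gauge below 0.02 m/s), for 0.2 s.
At the end, for the whole second after the job is handed in: The gauge lies flat and still in the nest (within 3.5 mm across, 2 mm in height, 0.07 rad), within 2.5 mm of the end stop; the jaw presses on it with over 20 N; the roller rests in the cam's dwell (43.4 to 45.1 mm from the cam's axis), crank settled (below 0.2 rad/s) (y of gauge in the frame of nest between -0.0035 and 0.0035 m and z of gauge in the frame of nest between -0.002 and 0.002 m and angle between the y axis of gauge and the x axis of holder, either way round below 0.07 rad and x of gauge in the frame of nest between -0.0025 and 0.0025 m and x of roller in the frame of holder between 0.0434 and 0.0451 m and contact force between jaw and gauge above 20 N and velocity of joint crank between -0.2 and 0.2 rad/s and linear speed of gauge below 0.02 m/s); the robot touches nothing.
It fails at once if the crank is forced against the stop shoulder beyond the dwell (the cam's stop lug presses on the roller with more than 36 N, about 26 N at the handle) (contact force between cam_c1 and roller above 36 N).
It fails at once if the gauge is dropped or thrown (moves faster than 0.4 m/s while no finger holds it) (linear speed of gauge above 0.4 m/s and contact force between the fingers and gauge below 0.5 N).
It fails at once if a bystander (scraper, film applicator, spatula, syringe) is moved by more than 3 cm (distance of any of scraper, applicator, spatula, syringe from where it was at the start of the episode above 0.03 m).
It also fails if it takes over 72 s, if anything falls off the work surface, if the arm or the gripper's body presses on something with over 40 N, if the wrist force passes 120 N, or if a joint passes its speed limit or range.

## Working session

There is one attempt and no reset: what is moved stays moved. The work goes in short steps, Python scripts to look and compute and a shell command to move; the robot and the scene stay as the last step left them, time stands still between calls to the robot, and variables do not carry over. Pictures are saved under pics/ and viewed, at most 10 in all, crops included, and the job is handed in when it is done.

```bash
mkdir -p pics
python3 - <<'E'
from station import *
import cv2,numpy as np
for n in("top","side"):
    im=snapshot(n); cv2.imwrite(f"pics/{n}0.png",cv2.cvtColor(im,cv2.COLOR_RGB2BGR))
    c=get_calibration(n); print(n,{k:np.round(v,4).tolist() for k,v in c.items()})
o=get_obs(); print(o)
E
```

```text
top {'vertical_fov': 48.1236, 'cx': 273.2674, 'cy': 209.3254, 'R': [[0.0084, -0.9999, -0.0092], [-0.9941, -0.0074, -0.108], [0.108, 0.01, -0.9941]], 't': [-0.136, 0.5476, 1.291]}
side {'vertical_fov': 47.4596, 'cx': 281.6874, 'cy': 206.7507, 'R': [[-0.8703, -0.4921, -0.0213], [-0.3056, 0.5732, -0.7603], [0.3864, -0.6552, -0.6492]], 't': [0.3888, 0.287, 1.0424]}
{'clock': 0.1, 'joint_pos': array([-1.39347287e+00,  4.94158874e-01,  1.34603846e+00,  1.65757149e-05,
        1.30248221e+00, -9.55054922e-02]), 'qd': array([ 0.0007476 , -0.00254139, -0.00226776,  0.00109092, -0.00164775,
       -0.00072721]), 'effort': array([ 2.58416978e-03, -8.83586597e+01, -3.84562504e+01, -1.23156378e-04,
        5.14824438e-03, -2.81085619e-06]), 'eef_pos': array([ 0.16836197, -0.60158283,  0.23074676]), 'tool_rot': array([-3.14051224e+00, -1.19551086e-04,  2.72824477e-01]), 'wrist_force': array([ 0.23441957, -0.11307216, -0.66603724]), 'ft_torque': array([-0.05286556,  0.03578829,  0.01196772]), 'finger_force': 0.0, 'opening': 0.08567737940277985}
```

View pics/top0.png

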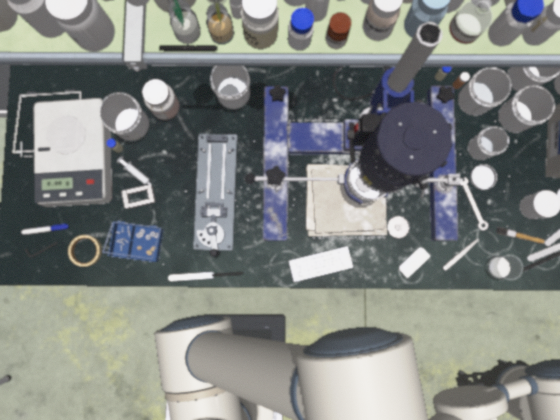

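View pics/side0.png

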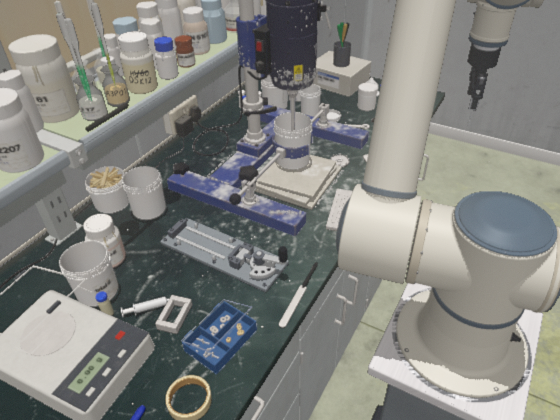

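The top view shows the holder at about (195–237, 133–250), the gauge as a light block at (321, 264), the spatula at (205, 275) and the scraper at (415, 262). The disperser's clamp bar is at about (255–370, 180). I'll enlarge the holder and gauge next.

```bash
python3 - <<'E'
import cv2,numpy as np
im=cv2.imread("pics/top0.png")
a=cv2.resize(im[125:290,185:365],None,fx=4.4,fy=3.6,interpolation=cv2.INTER_CUBIC)
a=cv2.resize(im[125:290,185:365],None,fx=3.6,fy=3.6,interpolation=cv2.INTER_CUBIC)
cv2.imwrite("pics/top0c.png",a); print(a.shape)
E
cat > h.py <<'E'
from station import *
import numpy as np,cv2
from scipy.spatial.transform import Rotation as Ro
def px2w(n,uv,z,c=None,h=420):
    c=c or get_calibration(n); f=h/2/np.tan(np.radians(c["vertical_fov"])/2)
    R=np.array(c["R"]);t=np.array(c["t"]);o=-R.T@t
    d=R.T@np.array([(uv[0]-c["cx"])/f,(uv[1]-c["cy"])/f,1]); return o+d*(z-o[2])/d[2]
def w2px(n,X,c=None):
    c=c or get_calibration(n); f=210/np.tan(np.radians(c["vertical_fov"])/2)
    p=np.array(c["R"])@np.array(X)+np.array(c["t"]); return np.array([c["cx"]+f*p[0]/p[2],c["cy"]+f*p[1]/p[2]])
def delta(pos,yaw):
    "tool-frame shift from current pose to world pos, tool down with yaw; plus rot vec"
    o=get_obs(); R=Ro.from_euler("xyz",o["tool_rot"]); T=Ro.from_euler("xyz",[np.pi,0,yaw])
    return R.inv().apply(np.array(pos)-o["eef_pos"]),(R.inv()*T).as_rotvec()
E
```

```text
(594, 648, 3)
```

View pics/top0c.png

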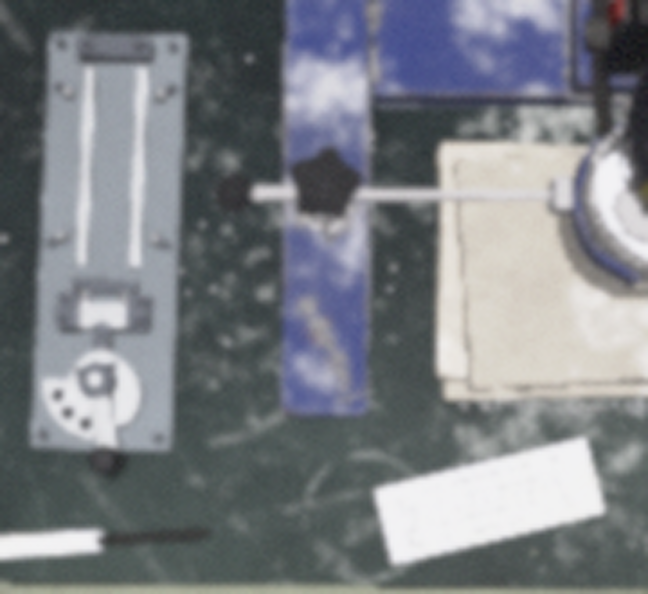

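The crop shows the holder plate's corners at (49,32), (188,35), (172,450) and (30,448). The hub is at (97,378) and the handle at (106,461). The gauge's top corners are at (374,490), (586,437), (606,512) and (393,566).

Run:
```python
from h import *
q=lambda x,y,z:px2w("top",(185+(x+.5)/3.6-.5,125+(y+.5)/3.6-.5),z)
P=np.array([q(49,32,.012),q(188,35,.012),q(172,450,.012),q(30,448,.012)])
M=np.array([[.282,.055],[.282,-.055],[-.052,-.055],[-.052,.055]])
def fit(M,P):
    m=M.mean(0);p=P.mean(0);H=(M-m).T@(P-p);a=np.arctan2(H[0,1]-H[1,0],H[0,0]+H[1,1])
    R=np.array([[np.cos(a),-np.sin(a)],[np.sin(a),np.cos(a)]]);t=p-R@m;return t,a,P-(M@R.T+t)
t,a,r=fit(M,P[:,:2]);print("holder",t,a,r.round(4).tolist())
R=np.array([[np.cos(a),-np.sin(a)],[np.sin(a),np.cos(a)]])
print("nest",t+R@[.173,0],"hub",q(97,378,.062)); h=q(106,461,.096);print("handle",h,np.linalg.inv(R)@(h[:2]-t))
G=np.array([q(374,490,.012),q(586,437,.012),q(606,512,.012),q(393,566,.012)])
# y axis along length; left edge -> y+
Mg=np.array([[.03,.085],[.03,-.085],[-.03,-.085],[-.03,.085]])
print("gauge",fit(Mg,G[:,:2]))
print("spat",q(100,540,.005),q(210,533,.005),"knobs",q(235,190,.15),q(328,180,.155),q(480,195,.12))
print("post",q(285,400,.0))
```

```text
holder [0.48735029 0.03734922] -0.01903351499047039 [[-0.0005, 0.0009], [-0.0002, -0.0012], [0.001, -0.0006], [-0.0004, 0.0009]]
nest [0.66031896 0.03405662] hub [0.48813535 0.03579487 0.062     ]
handle [0.42507413 0.02300694 0.096     ] [-0.06199192 -0.01552495]
gauge (array([ 0.39769531, -0.26581822]), np.float64(0.253050131414447), array([[ 9.34486393e-05,  4.85859011e-04],
       [ 1.34141386e-04, -4.66514188e-04],
       [ 1.26772429e-04, -4.88535668e-04],
       [-3.54362454e-04,  4.69190845e-04]]))
spat [0.36481666 0.03861652 0.005     ] [ 0.37099808 -0.04748814  0.005     ] knobs [ 0.61752721 -0.07215873  0.15      ] [ 0.62428978 -0.13847202  0.155     ] [ 0.6203697  -0.24934978  0.12      ]
post [ 0.47583021 -0.10496744  0.        ]
```

Run:
```python
from h import *
print([x.round(4).tolist() for x in delta([.3977,-.2658,.12],1.824)])
```

```text
[[0.3113, -0.2614, 0.1111], [-0.0008, -0.0009, -1.5512]]
```

```bash
python3 -m pendant '[0.0195, -0.0163, 0, 0, 0, 0, 0.085, 0.0195, -0.0163, 0, 0, 0, 0, 0.085, 0.0195, -0.0163, 0, 0, 0, 0, 0.085, 0.0195, -0.0163, 0, 0, 0, 0, 0.085, 0.0195, -0.0163, 0, 0, 0, 0, 0.085, 0.0195, -0.0163, 0, 0, 0, 0, 0.085, 0.0195, -0.0163, 0, 0, 0, 0, 0.085, 0.0195, -0.0163, 0, 0, 0, 0, 0.085]'
python3 -m pendant '[0.0195, -0.0163, 0.01, 0, 0, 0, 0.085, 0.0195, -0.0163, 0.01, 0, 0, 0, 0.085, 0.0195, -0.0163, 0.01, 0, 0, 0, 0.085, 0.0195, -0.0163, 0.01, 0, 0, 0, 0.085, 0.0195, -0.0163, 0.01, 0, 0, 0, 0.085, 0.0195, -0.0163, 0.01, 0, 0, 0, 0.085, 0.0195, -0.0163, 0.01, 0, 0, 0, 0.085, 0.0195, -0.0163, 0.01, 0, 0, 0, 0.085]'
python3 -m pendant '[0, 0, 0, 0, 0, -0.141, 0.085, 0, 0, 0, 0, 0, -0.141, 0.085, 0, 0, 0, 0, 0, -0.141, 0.085, 0, 0, 0, 0, 0, -0.141, 0.085, 0, 0, 0, 0, 0, -0.141, 0.085, 0, 0, 0, 0, 0, -0.141, 0.085, 0, 0, 0, 0, 0, -0.141, 0.085, 0, 0, 0, 0, 0, -0.141, 0.085]'
python3 -m pendant '[0, 0, 0, 0, 0, -0.141, 0.085, 0, 0, 0, 0, 0, -0.141, 0.085, 0, 0, 0, 0, 0, -0.141, 0.085, 0, 0, 0, 0, 0, 0, 0.085, 0, 0, 0, 0, 0, 0, 0.085]'
python3 - <<'E'
from h import *
c=get_calibration("wrist"); o=get_obs()
im=snapshot("wrist"); cv2.imwrite("pics/w1.png",im[:,:,::-1])
print([x.round(4).tolist() for x in delta([.3977,-.2658,.12],1.824)],o["eef_pos"],o["tool_rot"],o["joint_pos"])
import pickle; pickle.dump(c,open("w1.pkl","wb")); print(c)
E
```

```text
clock: 0.9
eef_pos: [0.2839, -0.4332, 0.2311]
tool_rot: [-3.141, 0.0, 0.273]
wrist_force: [0.5, 0.5, 1.2]
opening: 0.0854
finger_force: 0.0
clock: 1.7
eef_pos: [0.399, -0.2657, 0.1508]
tool_rot: [-3.141, 0.0, 0.273]
wrist_force: [0.2, -0.8, 0.8]
opening: 0.085
finger_force: 0.0
clock: 2.5
eef_pos: [0.3985, -0.2666, 0.1511]
tool_rot: [-3.141, -0.0, 1.407]
wrist_force: [-0.1, -0.1, 0.4]
opening: 0.0851
finger_force: 0.0
clock: 3.0
eef_pos: [0.3985, -0.2666, 0.1512]
tool_rot: [-3.141, -0.0, 1.819]
wrist_force: [-0.1, -0.2, 0.2]
opening: 0.0844
finger_force: 0.0
[[0.001, -0.0006, 0.0312], [-0.0001, -0.0002, -0.0044]] [ 0.3985293  -0.26663598  0.15118151] [-3.14145283e+00 -2.08710814e-04  1.81930716e+00] [-7.14272266e-01  3.99727101e-01  1.79338465e+00  5.48144082e-06
  9.48732079e-01 -9.62786305e-01]
{'vertical_fov': 66.15768811744454, 'cx': 283.1472337730341, 'cy': 211.13648551577427, 'R': array([[ 0.9692418 ,  0.24610755,  0.00118999],
       [ 0.23365282, -0.92168883,  0.30967089],
       [ 0.07730914, -0.29986793, -0.95084306]]), 't': array([-0.32185933, -0.35562144,  0.19298702])}
```

View pics/w1.png

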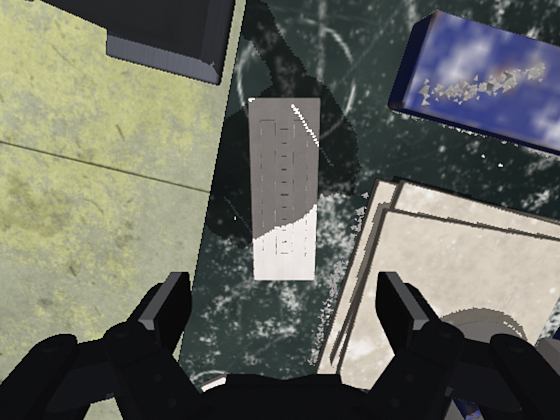

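The wrist view shows the gauge's top corners at (249,99), (320,98), (314,280) and (255,280). It lies upright in the picture between the fingers, which are at the bottom.

Run:
```python
from h import *
import pickle; c=pickle.load(open("w1.pkl","rb"))
P=np.array([px2w("",u,.012,c)[:2] for u in((249,99),(320,98),(314,280),(255,280))])
print(P, P.mean(0), np.linalg.norm(P[0]-P[3]),np.linalg.norm(P[0]-P[1]))
d=P[0]+P[1]-P[2]-P[3]; print("yaw of long axis",np.arctan2(d[1],d[0]))
print([x.round(4).tolist() for x in delta([*P.mean(0),.02],np.arctan2(d[1],d[0]))])
```

```text
[[ 0.35173115 -0.19211595]
 [ 0.40837792 -0.17692613]
 [ 0.45025926 -0.3415432 ]
 [ 0.39370841 -0.35586095]] [ 0.40101919 -0.26661156] 0.169039982966102 0.05864798799555119
yaw of long axis 1.8208363422828153
[[-0.0006, 0.0024, 0.1312], [-0.0001, -0.0002, -0.0013]]
```

```bash
python3 -m pendant '[0, 0.001, 0.03, 0, 0, 0, 0.075, 0, 0.0005, 0.03, 0, 0, 0, 0.075, 0, 0, 0.03, 0, 0, 0, 0.075, 0, 0, 0.025, 0, 0, 0, 0.075, 0, 0, 0.015, 0, 0, 0, 0.075, 0, 0, 0.005, 0, 0, 0, 0.075, 0, 0, 0, 0, 0, 0, 0.075]' 
python3 -m pendant '[0, 0, 0.004, 0, 0, 0, 0.075, 0, 0, 0.003, 0, 0, 0, 0.075, 0, 0, 0, 0, 0, 0, 0.075]'
python3 -m pendant '[0, 0, 0.002, 0, 0, 0, 0.075, 0, 0, 0.002, 0, 0, 0, 0.075, 0, 0, 0, 0, 0, 0, 0.075]'
```

```text
clock: 3.75
eef_pos: [0.3999, -0.2661, 0.016]
tool_rot: [-3.141, -0.001, 1.822]
wrist_force: [-0.2, 0.5, 0.5]
opening: 0.0751
finger_force: 0.0
clock: 4.05
eef_pos: [0.4002, -0.2664, 0.0094]
tool_rot: [3.141, 0.0, 1.824]
wrist_force: [-0.0, -0.8, 0.7]
opening: 0.0753
finger_force: 0.0
clock: 4.35
eef_pos: [0.4, -0.2663, 0.0051]
tool_rot: [-3.141, -0.0, 1.824]
wrist_force: [0.1, -0.8, -0.3]
opening: 0.0749
finger_force: 0.0
```

```bash
python3 -m pendant '[0, 0, 0.002, 0, 0, 0, 0.066, 0, 0, 0.0015, 0, 0, 0, 0.066, 0, 0, 0, 0, 0, 0, 0.066, 0, 0, 0, 0, 0, 0, 0.066]'
python3 -m pendant '[0, 0, 0.0015, 0, 0, 0, 0.066, 0, 0, 0, 0, 0, 0, 0.066]'
python3 -m pendant '[0, 0, 0.0015, 0, 0, 0, 0.066, 0, 0, 0, 0, 0, 0, 0.066]'
```

```text
clock: 4.75
eef_pos: [0.4, -0.2663, 0.0017]
tool_rot: [-3.142, -0.0, 1.824]
wrist_force: [1.0, 0.5, -0.1]
opening: 0.0658
finger_force: 0.0
clock: 4.95
eef_pos: [0.4, -0.2663, 0.0002]
tool_rot: [-3.142, -0.0, 1.824]
wrist_force: [-1.3, 0.1, 0.6]
opening: 0.0659
finger_force: 0.0
clock: 5.15
eef_pos: [0.4, -0.2663, -0.0014]
tool_rot: [-3.142, -0.0, 1.824]
wrist_force: [-0.1, 0.3, 0.1]
opening: 0.0658
finger_force: 0.0
```

```bash
python3 -m pendant '[0, 0, 0.0015, 0, 0, 0, 0.066, 0, 0, 0, 0, 0, 0, 0.066]' 70
python3 -m pendant '[0, 0, 0, 0, 0, 0, 0.055, 0, 0, 0, 0, 0, 0, 0.05, 0, 0, 0, 0, 0, 0, 0.05, 0, 0, 0, 0, 0, 0, 0.05, 0, 0, 0, 0, 0, 0, 0.05]'
```

```text
clock: 5.35
eef_pos: [0.4, -0.2662, -0.0029]
tool_rot: [-3.141, -0.0, 1.824]
wrist_force: [-0.1, -0.2, -1.1]
opening: 0.0656
finger_force: 0.0
clock: 5.85
eef_pos: [0.4, -0.2662, -0.0025]
tool_rot: [3.142, 0.0, 1.824]
wrist_force: [-1.7, 1.5, 7.8]
opening: 0.0582
finger_force: 73.5
```

```bash
python3 -m pendant '[0, 0, -0.005, 0, 0, 0, 0.05, 0, 0, -0.015, 0, 0, 0, 0.05, 0, 0, -0.03, 0, 0, 0, 0.05, 0, 0, -0.03, 0, 0, 0, 0.05, 0, 0, -0.03, 0, 0, 0, 0.05, 0, 0, -0.03, 0, 0, 0, 0.05, 0, 0, -0.03, 0, 0, 0, 0.05, 0, 0, -0.03, 0, 0, 0, 0.05]' 80
python3 -m pendant '[0, 0, -0.02, 0, 0, 0, 0.05, 0, 0, 0, 0, 0, -0.1, 0.05, 0, 0, 0, 0, 0, -0.1, 0.05, 0, 0, 0, 0, 0, -0.1, 0.05, 0, 0, 0, 0, 0, -0.1, 0.05, 0, 0, 0, 0, 0, -0.1, 0.05, 0, 0, 0, 0, 0, -0.1, 0.05, 0, 0, 0, 0, 0, -0.1, 0.05]'
python3 -m pendant '[0, 0, 0, 0, 0, -0.1, 0.05, 0, 0, 0, 0, 0, -0.1, 0.05, 0, 0, 0, 0, 0, -0.1, 0.05, 0, 0, 0, 0, 0, -0.1, 0.05, 0, 0, 0, 0, 0, -0.1, 0.05, 0, 0, 0, 0, 0, -0.098, 0.05, 0, 0, 0, 0, 0, 0, 0.05]'
python3 - <<'E'
from h import *
a=-.019
print([x.round(4).tolist() for x in delta([.52,.036,.215],np.pi+a)],[x.round(4).tolist() for x in delta([.6603,.0341,.215],np.pi+a)])
E
```

```text
clock: 6.65
eef_pos: [0.3994, -0.2657, 0.1984]
tool_rot: [-3.141, -0.001, 1.824]
wrist_force: [-0.3, -0.6, -7.2]
opening: 0.0572
finger_force: 89.5
clock: 7.45
eef_pos: [0.3994, -0.2657, 0.217]
tool_rot: [3.141, -0.002, 2.528]
wrist_force: [0.6, 0.3, -8.4]
opening: 0.0575
finger_force: 89.5
clock: 8.15
eef_pos: [0.3995, -0.2658, 0.217]
tool_rot: [3.141, -0.001, 3.124]
wrist_force: [-0.0, -0.0, -8.1]
opening: 0.0572
finger_force: 89.5
[[-0.1151, 0.3039, 0.0022], [0.0009, -0.001, 0.0012]] [[-0.2554, 0.3045, 0.002], [0.0009, -0.001, 0.0012]]
```

```bash
python3 -m pendant '[-0.0096, 0.0253, 0, 0, 0, 0, 0.05, -0.0096, 0.0253, 0, 0, 0, 0, 0.05, -0.0096, 0.0253, 0, 0, 0, 0, 0.05, -0.0096, 0.0253, 0, 0, 0, 0, 0.05, -0.0096, 0.0253, 0, 0, 0, 0, 0.05, -0.0096, 0.0253, 0, 0, 0, 0, 0.05, -0.0096, 0.0253, 0, 0, 0, 0, 0.05, -0.0096, 0.0253, 0, 0, 0, 0, 0.05]'
python3 -m pendant '[-0.0096, 0.0253, 0, 0, 0, 0, 0.05, -0.0096, 0.0253, 0, 0, 0, 0, 0.05, -0.0096, 0.0253, 0, 0, 0, 0, 0.05, -0.0096, 0.0253, 0, 0, 0, 0, 0.05, 0, 0, 0, 0, 0, 0, 0.05]'
python3 -m pendant '[-0.02, 0, 0, 0, 0, 0, 0.05, -0.025, 0, 0, 0, 0, 0, 0.05, -0.025, 0, 0, 0, 0, 0, 0.05, -0.025, 0, 0, 0, 0, 0, 0.05, -0.025, 0, 0, 0, 0, 0, 0.05, -0.02, 0, 0, 0, 0, 0, 0.05, 0, 0, 0.03, 0, 0, 0, 0.05]'
python3 -m pendant '[0, 0, 0.03, 0, 0, 0, 0.05, 0, 0, 0.02, 0, 0, 0, 0.05, 0, 0, 0.02, 0, 0, 0, 0.05, 0, 0, 0.01, 0, 0, 0, 0.05, 0, 0, 0, 0, 0, 0, 0.05, 0, 0, 0, 0, 0, 0, 0.05]'
python3 - <<'E'
from h import *
import pickle
o=get_obs();c=get_calibration("wrist");w=snapshot("wrist");t=snapshot("top")
pickle.dump(c,open("w2.pkl","wb"))
cv2.imwrite("pics/w2.png",w[:,:,::-1])
cv2.imwrite("pics/t2.png",cv2.resize(t[100:260,150:300],None,fx=3.6,fy=3.6,interpolation=cv2.INTER_CUBIC)[:,:,::-1])
print(o["eef_pos"],o["tool_rot"])
E
```

```text
clock: 8.95
eef_pos: [0.4807, -0.0642, 0.2172]
tool_rot: [3.141, -0.001, 3.118]
wrist_force: [1.1, -0.5, -7.6]
opening: 0.0574
finger_force: 89.6
clock: 9.45
eef_pos: [0.5218, 0.0376, 0.2171]
tool_rot: [3.141, -0.0, 3.121]
wrist_force: [1.1, -0.9, -7.4]
opening: 0.0572
finger_force: 89.8
clock: 10.15
eef_pos: [0.6654, 0.0315, 0.1899]
tool_rot: [-3.141, 0.008, 3.118]
wrist_force: [1.8, -0.3, -8.1]
opening: 0.0576
finger_force: 89.9
clock: 10.75
eef_pos: [0.6615, 0.032, 0.1079]
tool_rot: [-3.142, 0.0, 3.121]
wrist_force: [-0.4, 0.3, -7.8]
opening: 0.0574
finger_force: 89.7
[0.66145966 0.03203959 0.10792153] [-3.14154200e+00  4.62458677e-04  3.12087279e+00]
```

View pics/w2.png

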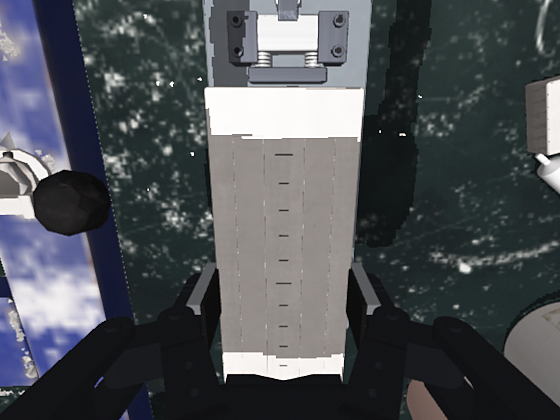

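Run:
```python
import cv2
im=cv2.imread("pics/w2.png")
cv2.imwrite("pics/w2c.png",cv2.resize(im[0:140,185:385],None,fx=4,fy=4,interpolation=cv2.INTER_CUBIC))
```

```text
(no output)
```

View pics/w2c.png

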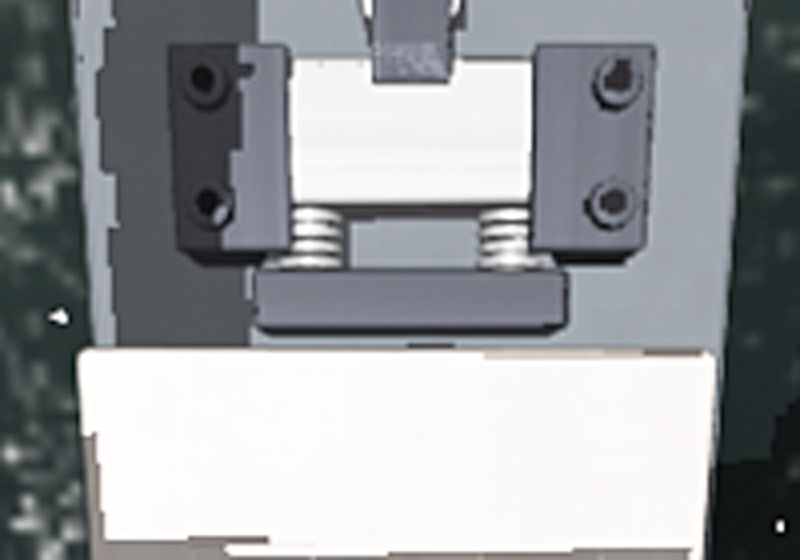

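The crop (4x, origin at 185,0) shows the plate's edges at (68,0) to (94,330) on the left and (748,0) to (727,330) on the right. The jaw spans x 257–567 at row 270. The gauge's end edge runs from (78,350) to (715,352).

Run:
```python
from h import *
import pickle; c=pickle.load(open("w2.pkl","rb"))
q=lambda x,y,z:px2w("",(185+(x+.5)/4-.5,(y+.5)/4-.5),z,c)
a=-.019;t=np.array([.48735,.03735]);R=np.array([[np.cos(a),-np.sin(a)],[np.sin(a),np.cos(a)]])
H=lambda p:((p[:2]-t)@R).round(4)
for n,p in dict(pl0=(68,0,.012),pr0=(748,0,.012),pl1=(94,330,.012),pr1=(727,330,.012),jl=(257,270,.033),jr=(567,270,.033),jl2=(262,325,.033),jr2=(562,325,.033),gl=(78,350,.1224),gr=(715,352,.1224)).items(): print(n,H(q(*p)))
print("tcp",H(get_obs()["eef_pos"]))
# top prediction in holder frame from top pic
```

```text
pl0 [ 0.0312 -0.055 ]
pr0 [0.0314 0.054 ]
pl1 [ 0.0804 -0.0545]
pr1 [0.0806 0.0545]
jl [ 0.0732 -0.0241]
jr [0.0733 0.024 ]
jl2 [ 0.0811 -0.0236]
jr2 [0.0812 0.0235]
gl [ 0.0893 -0.0322]
gr [0.0896 0.027 ]
tcp [ 0.1746 -0.0019]
```

```bash
python3 -m pendant '[0.0055, 0.0022, 0.02, 0, 0, 0, 0.05, 0, 0, 0.025, 0, 0, 0, 0.05, 0, 0, 0.02, 0, 0, 0, 0.05, 0, 0, 0.01, 0, 0, 0, 0.05, 0, 0, 0.004, 0, 0, 0, 0.05, 0, 0, 0, 0, 0, 0, 0.05, 0, 0, 0, 0, 0, 0, 0.05]'
python3 - <<'E'
from h import *
import pickle
o=get_obs();c=get_calibration("wrist");w=snapshot("wrist")
pickle.dump(c,open("w3.pkl","wb"))
cv2.imwrite("pics/w3.png",w[:,:,::-1])
cv2.imwrite("pics/w3c.png",cv2.resize(w[0:200,150:417],None,fx=3,fy=3,interpolation=cv2.INTER_CUBIC)[:,:,::-1])
print(o["eef_pos"],o["tool_rot"])
E
```

```text
clock: 11.55
eef_pos: [0.6565, 0.0345, 0.0294]
tool_rot: [3.142, 0.002, 3.122]
wrist_force: [-0.2, 0.1, -7.2]
opening: 0.0576
finger_force: 89.7
[0.65650309 0.03448987 0.02937909] [3.14159248e+00 1.65247138e-03 3.12176743e+00]
```

View pics/w3c.png

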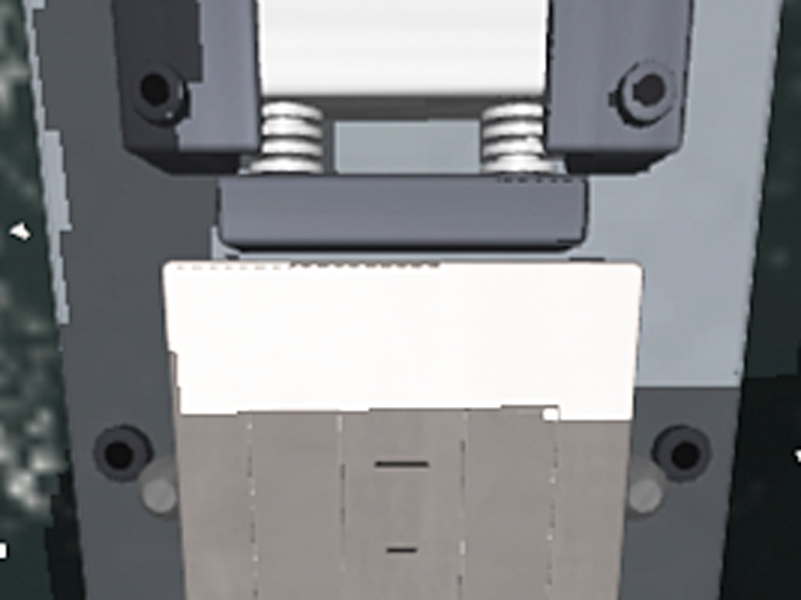

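The pins are at (160,493) and (644,493) in the crop. The gauge's edges there are at 182 and 624, so it's centred within half a millimetre. Its end edge is at row 263 and the jaw's front edge is at about row 240–250.

```bash
python3 - <<'E'
from h import *
import pickle; c=pickle.load(open("w3.pkl","rb"))
q=lambda x,y,z:px2w("",(150+(x+.5)/3-.5,(y+.5)/3-.5),z,c)
a=-.019;t=np.array([.48735,.03735]);R=np.array([[np.cos(a),-np.sin(a)],[np.sin(a),np.cos(a)]])
H=lambda p:((p[:2]-t)@R).round(4)
for n,p in dict(gl=(164,263,.044),gr=(642,265,.044),jl=(219,178,.033),jf=(403,240,.033),pinl=(160,493,.025),pinr=(644,493,.025)).items(): print(n,H(q(*p)))
print("tcp",H(get_obs()["eef_pos"]))
E
python3 -m pendant '[0, 0, 0.005, 0, 0, 0, 0.05, 0, 0, 0.004, 0, 0, 0, 0.05, 0, 0, 0.003, 0, 0, 0, 0.05, 0, 0, 0, 0, 0, 0, 0.05, 0, 0, 0, 0, 0, 0, 0.05]'
```

```text
gl [ 0.0844 -0.0299]
gr [0.0847 0.0293]
jl [ 0.0734 -0.0244]
jf [ 0.081  -0.0002]
pinl [ 0.1163 -0.0373]
pinr [0.1163 0.0366]
tcp [0.1692 0.0003]
clock: 12.1
eef_pos: [0.6557, 0.0345, 0.0162]
tool_rot: [3.142, -0.0, 3.122]
wrist_force: [-0.4, 0.1, -7.9]
opening: 0.0576
finger_force: 89.8
```

```bash
python3 -m pendant '[0, 0, 0.001, 0, 0, 0, 0.05, 0, 0, 0.001, 0, 0, 0, 0.05, 0, 0, 0, 0, 0, 0, 0.05]'
python3 -m pendant '[0, 0, 0.001, 0, 0, 0, 0.05, 0, 0, 0, 0, 0, 0, 0.05]'
```

```text
clock: 12.4
eef_pos: [0.6557, 0.0345, 0.0142]
tool_rot: [-3.142, -0.0, 3.122]
wrist_force: [1.4, 0.8, -7.9]
opening: 0.0577
finger_force: 89.8
clock: 12.6
eef_pos: [0.6558, 0.0345, 0.0138]
tool_rot: [-3.142, 0.0, 3.122]
wrist_force: [-2.8, -0.8, 1.3]
opening: 0.0572
finger_force: 90.8
```

The wrist force rose from -7.9 to +1.3 N, so the gauge is resting on its strips. Releasing it now.

```bash
python3 -m pendant '[0, 0, 0, 0, 0, 0, 0.059, 0, 0, 0, 0, 0, 0, 0.062, 0, 0, 0, 0, 0, 0, 0.066, 0, 0, 0, 0, 0, 0, 0.07, 0, 0, 0, 0, 0, 0, 0.07, 0, 0, 0, 0, 0, 0, 0.07, 0, 0, 0, 0, 0, 0, 0.07]' 20
python3 -m pendant '[0, 0, -0.005, 0, 0, 0, 0.07, 0, 0, -0.01, 0, 0, 0, 0.07, 0, 0, -0.02, 0, 0, 0, 0.07, 0, 0, -0.03, 0, 0, 0, 0.07, 0, 0, -0.03, 0, 0, 0, 0.07, 0, 0, -0.04, 0, 0, 0, 0.07, 0, 0, -0.04, 0, 0, 0, 0.07, 0, 0, 0, 0, 0, 0, 0.07]'
python3 - <<'E'
from h import *
import pickle
o=get_obs();c=get_calibration("wrist");w=snapshot("wrist")
pickle.dump(c,open("w4.pkl","wb"))
cv2.imwrite("pics/w4.png",w[:,:,::-1])
print(o["eef_pos"],o["tool_rot"],o["wrist_force"],o["joint_pos"])
E
```

```text
clock: 13.3
eef_pos: [0.6558, 0.0345, 0.0133]
tool_rot: [3.142, 0.0, 3.122]
wrist_force: [0.0, 0.3, 2.0]
opening: 0.07
finger_force: 0.0
clock: 14.1
eef_pos: [0.6585, 0.0345, 0.1951]
tool_rot: [-3.141, 0.01, 3.122]
wrist_force: [0.5, -0.3, -0.3]
opening: 0.07
finger_force: 0.0
[0.6585026  0.03446566 0.19507533] [-3.14143036  0.00972362  3.1219052 ] [ 0.4556366  -0.25085961 -0.27608971] [-3.82256346e-02  5.70946194e-01  1.30633259e+00  1.89220040e-05
  1.25458890e+00 -1.58933951e+00]
```

View pics/w4.png

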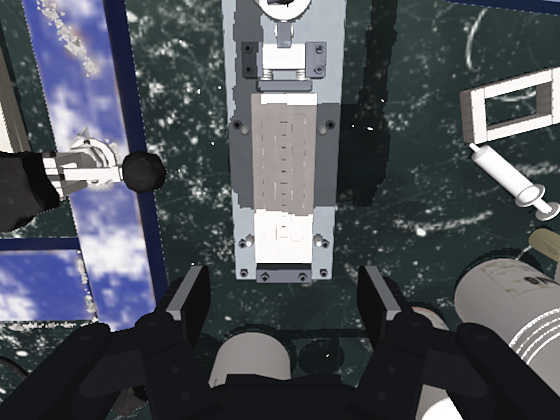

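The gauge lies in the nest between all four pins and the stop, with the jaw open and clear of it. Next I'll hover over the crank to measure the hub and handle.

```bash
python3 -m pendant '[0.02, 0, 0, 0, 0, 0, 0.07, 0.025, 0, 0, 0, 0, 0, 0.07, 0.03, -0.002, 0, 0, 0, 0, 0.07, 0.03, -0.002, 0, 0, 0, 0, 0.07, 0.03, -0.002, 0, 0, 0, 0, 0.07, 0.03, -0.002, 0, 0, 0, 0, 0.07, 0.03, -0.002, 0, 0, 0, 0, 0.07, 0.025, -0.001, 0, 0, 0, 0, 0.07]'
python3 -m pendant '[0.01, 0, 0.01, 0, 0, 0, 0.07, 0, 0, 0.01, 0, 0, 0, 0.07, 0, 0, 0, 0, 0, 0, 0.07, 0, 0, 0, 0, 0, 0, 0.07]'
python3 - <<'E'
from h import *
import pickle
o=get_obs();c=get_calibration("wrist");w=snapshot("wrist")
pickle.dump(c,open("w5.pkl","wb"))
cv2.imwrite("pics/w5.png",w[:,:,::-1])
e=lambda X:w2px("",X,c)
p=e([.4874,.0374,.062]);h=e([.4265,.0235,.096]);print(p,h,o["eef_pos"],o["tool_rot"])
m=(p+h)/2;x=int(np.clip(m[0]-100,0,360));y=int(np.clip(m[1]-75,0,270));print(x,y)
cv2.imwrite("pics/w5c.png",cv2.resize(w[y:y+150,x:x+200],None,fx=4,fy=4,interpolation=cv2.INTER_CUBIC)[:,:,::-1])
E
```

```text
clock: 14.95
eef_pos: [0.4333, 0.0279, 0.1879]
tool_rot: [3.141, -0.001, 3.122]
wrist_force: [0.9, 0.7, 0.5]
opening: 0.07
finger_force: 0.0
clock: 15.35
eef_pos: [0.4262, 0.028, 0.1681]
tool_rot: [3.142, -0.0, 3.122]
wrist_force: [-0.5, -0.4, -0.1]
opening: 0.0703
finger_force: 0.0
[296.45614069 274.52956808] [278.15493144 222.35941416] [0.42623137 0.02802917 0.16805559] [ 3.14156991e+00 -4.19501997e-04  3.12181828e+00]
187 173
```

View pics/w5c.png

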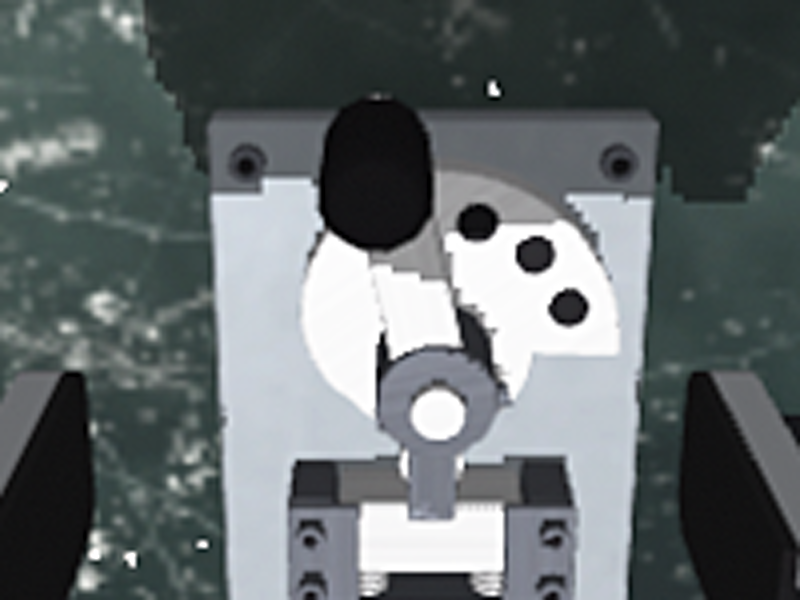

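The hub's top is centred at crop (438,405), exactly as predicted. The black handle spans x 320–434 and y 97–250.

Run:
```python
from h import *
import pickle; c=pickle.load(open("w5.pkl","rb"))
R=np.array(c["R"]);C=-R.T@np.array(c["t"]);print("cam",C)
th=np.linspace(0,2*np.pi,60)
e=lambda X:(w2px("",X,c)-[187,173])*4+1.5
for X0 in(.4874,.4884):
 for ang in(-2.85,-2.90,-2.95):
  h=np.array([X0+.062*np.cos(ang),.0372+.062*np.sin(ang)])
  P=np.array([e([h[0]+.011*np.cos(t),h[1]+.011*np.sin(t),z]) for t in th for z in(.056,.096)])
  print(X0,ang,h.round(4),P.min(0).round(),P.max(0).round())
print("hub",e([.4874,.0374,.062]))
```

```text
cam [0.34800942 0.02855928 0.31089642]
0.4874 -2.85 [0.428  0.0194] [281.  89.] [405. 265.]
0.4874 -2.9 [0.4272 0.0224] [298.  84.] [422. 260.]
0.4874 -2.95 [0.4265 0.0254] [315.  81.] [439. 256.]
0.4884 -2.85 [0.429  0.0194] [281.  93.] [405. 270.]
0.4884 -2.9 [0.4282 0.0224] [298.  89.] [422. 265.]
0.4884 -2.95 [0.4275 0.0254] [315.  86.] [439. 261.]
hub [439.32456276 407.61827232]
```

```bash
python3 -m pendant '[-0.0008, -0.0026, 0.02, 0, 0, 0, 0.06, 0, 0, 0.025, 0, 0, 0, 0.055, 0, 0, 0.025, 0, 0, 0, 0.05, 0, 0, 0.02, 0, 0, 0, 0.05, 0, 0, 0.012, 0, 0, 0, 0.05, 0, 0, 0.002, 0, 0, 0, 0.05, 0, 0, 0, 0, 0, 0, 0.05]' 40
python3 -m pendant '[0, 0, 0, 0, 0, 0, 0.035, 0, 0, 0, 0, 0, 0, 0.03, 0, 0, 0, 0, 0, 0, 0.026, 0, 0, 0, 0, 0, 0, 0.015, 0, 0, 0, 0, 0, 0, 0.015, 0, 0, 0, 0, 0, 0, 0.015, 0, 0, 0, 0, 0, 0, 0.015]'
```

```text
clock: 16.1
eef_pos: [0.4268, 0.0254, 0.0643]
tool_rot: [3.142, -0.0, 3.122]
wrist_force: [0.9, -0.1, 0.4]
opening: 0.0497
finger_force: 0.0
clock: 16.8
eef_pos: [0.4268, 0.0254, 0.0648]
tool_rot: [-3.142, 0.001, 3.122]
wrist_force: [-1.0, 0.5, 10.2]
opening: 0.0208
finger_force: 38.7
```

```bash
cat > crank.py <<'E'
import sys
from h import *
C=np.array([.4877,.0372]);a=-.0196;r=.062
def st():
    o=get_obs();d=o["eef_pos"][:2]-C;w=np.arctan2(d[1],d[0]);u=d/np.linalg.norm(d);t=np.array([-u[1],u[0]]);f=o["wrist_force"][:2]
    print(f"crank {(w-a+2.75+np.pi)%(2*np.pi)-np.pi if 0 else ((w-a+2.75+1)%(2*np.pi)-1):.3f} rad {np.linalg.norm(d)*1e3:.1f} Frad {f@u:.1f} Ftan {f@t:.1f} Fz {o['wrist_force'][2]:.1f} z {o['eef_pos'][2]:.4f} op {o['opening']:.4f} t {o['clock']:.2f}")
st()
if len(sys.argv)>3:
    c0,s,n=float(sys.argv[1]),float(sys.argv[2]),int(sys.argv[3])
    p=np.array([[-r*np.cos(c-2.75),r*np.sin(c-2.75)] for c in c0+s*np.arange(n+1)])
    for i in range(0,n,8): print(f"{c0+s*i:.2f}:",";".join("%.4f %.4f"%tuple(x) for x in np.diff(p,axis=0)[i:i+8]))
E
python3 -m pendant '[0, 0, -0.0007, 0, 0, 0, 0.015, 0, 0, 0, 0, 0, 0, 0.015]'
python3 crank.py -.18 .05 32
```

```text
clock: 17.0
eef_pos: [0.4267, 0.0254, 0.065]
tool_rot: [3.142, 0.001, 3.122]
wrist_force: [1.3, 0.0, -5.0]
opening: 0.0205
finger_force: 40.9
crank -0.181 rad 62.2 Frad -1.3 Ftan 0.2 Fz -5.0 z 0.0650 op 0.0205 t 17.00
-0.18: -0.0007 -0.0030;-0.0009 -0.0030;-0.0010 -0.0029;-0.0012 -0.0029;-0.0013 -0.0028;-0.0014 -0.0027;-0.0016 -0.0027;-0.0017 -0.0026
0.22: -0.0018 -0.0025;-0.0020 -0.0024;-0.0021 -0.0023;-0.0022 -0.0022;-0.0023 -0.0021;-0.0024 -0.0020;-0.0025 -0.0018;-0.0026 -0.0017
0.62: -0.0027 -0.0016;-0.0027 -0.0014;-0.0028 -0.0013;-0.0029 -0.0012;-0.0029 -0.0010;-0.0030 -0.0009;-0.0030 -0.0007;-0.0030 -0.0006
1.02: -0.0031 -0.0004;-0.0031 -0.0003;-0.0031 -0.0001;-0.0031 0.0000;-0.0031 0.0002;-0.0031 0.0004;-0.0031 0.0005;-0.0030 0.0007
```

```bash
python3 -m pendant '[-0.0007, -0.003, 0, 0, 0, 0, 0.015, -0.0009, -0.003, 0, 0, 0, 0, 0.015, -0.001, -0.0029, 0, 0, 0, 0, 0.015, -0.0012, -0.0029, 0, 0, 0, 0, 0.015, -0.0013, -0.0028, 0, 0, 0, 0, 0.015, -0.0014, -0.0027, 0, 0, 0, 0, 0.015, -0.0016, -0.0027, 0, 0, 0, 0, 0.015, -0.0017, -0.0026, 0, 0, 0, 0, 0.015]' >/dev/null; python3 crank.py
python3 -m pendant '[-0.0018, -0.0025, 0, 0, 0, 0, 0.015, -0.002, -0.0024, 0, 0, 0, 0, 0.015, -0.0021, -0.0023, 0, 0, 0, 0, 0.015, -0.0022, -0.0022, 0, 0, 0, 0, 0.015]' >/dev/null; python3 crank.py
```

```text
crank 0.218 rad 62.0 Frad -7.0 Ftan -2.1 Fz -5.7 z 0.0650 op 0.0204 t 17.80
crank 0.417 rad 61.9 Frad -9.5 Ftan -3.3 Fz -4.2 z 0.0650 op 0.0203 t 18.20
```

```bash
python3 -m pendant '[-0.0027, -0.0017, 0, 0, 0, 0, 0.015, -0.0024, -0.002, 0, 0, 0, 0, 0.015, -0.0025, -0.0018, 0, 0, 0, 0, 0.015, -0.0026, -0.0017, 0, 0, 0, 0, 0.015]' >/dev/null; python3 crank.py
python3 -m pendant '[-0.0027, -0.0016, 0, 0, 0, 0, 0.015, -0.0027, -0.0014, 0, 0, 0, 0, 0.015, -0.0028, -0.0013, 0, 0, 0, 0, 0.015, -0.0029, -0.0012, 0, 0, 0, 0, 0.015]' >/dev/null; python3 crank.py
```

```text
crank 0.610 rad 61.7 Frad -5.6 Ftan -2.3 Fz -0.7 z 0.0650 op 0.0207 t 18.60
crank 0.804 rad 61.6 Frad -7.1 Ftan -4.5 Fz 1.6 z 0.0649 op 0.0205 t 19.00
```

```bash
python3 -m pendant '[-0.003, -0.0005, 0, 0, 0, 0, 0.015, -0.003, -0.0008, 0, 0, 0, 0, 0.015, -0.003, -0.0007, 0, 0, 0, 0, 0.015, -0.003, -0.0006, 0, 0, 0, 0, 0.015]' >/dev/null; python3 crank.py
python3 -m pendant '[-0.0031, -0.0003, 0, 0, 0, 0, 0.015, -0.0031, -0.0002, 0, 0, 0, 0, 0.015, -0.0031, 0, 0, 0, 0, 0, 0.015, -0.0031, 0.0001, 0, 0, 0, 0, 0.015]' >/dev/null; python3 crank.py 1.22 .05 40
```

```text
crank 1.008 rad 61.2 Frad 0.7 Ftan -4.8 Fz 4.1 z 0.0650 op 0.0204 t 19.40
crank 1.213 rad 61.1 Frad 3.3 Ftan -5.7 Fz 2.7 z 0.0650 op 0.0208 t 19.80
1.22: -0.0031 0.0002;-0.0031 0.0004;-0.0031 0.0005;-0.0030 0.0007;-0.0030 0.0008;-0.0029 0.0010;-0.0029 0.0011;-0.0028 0.0013
1.62: -0.0028 0.0014;-0.0027 0.0015;-0.0026 0.0017;-0.0025 0.0018;-0.0024 0.0019;-0.0023 0.0020;-0.0022 0.0021;-0.0021 0.0023
2.02: -0.0020 0.0024;-0.0019 0.0025;-0.0018 0.0025;-0.0016 0.0026;-0.0015 0.0027;-0.0014 0.0028;-0.0012 0.0028;-0.0011 0.0029
2.42: -0.0009 0.0030;-0.0008 0.0030;-0.0006 0.0030;-0.0005 0.0031;-0.0003 0.0031;-0.0002 0.0031;-0.0000 0.0031;0.0001 0.0031
2.82: 0.0003 0.0031;0.0004 0.0031;0.0006 0.0030;0.0008 0.0030;0.0009 0.0030;0.0010 0.0029;0.0012 0.0029;0.0013 0.0028
```

```bash
cat >> crank.py <<'E'
if len(sys.argv)==2:
    o=get_obs();d=o["eef_pos"][:2]-C;u=d/np.linalg.norm(d);ft=o["wrist_force"][:2]@[-u[1],u[0]]
    sys.exit(0 if -15<ft<-1.5 else 1)
E
python3 -m pendant '[-0.0031, 0.0002, 0, 0, 0, 0, 0.015, -0.0031, 0.0003, 0, 0, 0, 0, 0.015]' >/dev/null; python3 crank.py g && 
python3 -m pendant '[-0.0031, 0.0005, 0, 0, 0, 0, 0.015, -0.003, 0.0006, 0, 0, 0, 0, 0.015]' >/dev/null && python3 crank.py g && 
python3 -m pendant '[-0.003, 0.0008, 0, 0, 0, 0, 0.015, -0.0029, 0.001, 0, 0, 0, 0, 0.015]' >/dev/null && python3 crank.py g && 
python3 -m pendant '[-0.0029, 0.0011, 0, 0, 0, 0, 0.015, -0.0028, 0.0013, 0, 0, 0, 0, 0.015]' >/dev/null && python3 crank.py g
```

```text
crank 1.316 rad 61.1 Frad 1.5 Ftan -5.3 Fz 3.9 z 0.0649 op 0.0204 t 20.00
crank 1.418 rad 61.1 Frad 1.5 Ftan -5.1 Fz 4.7 z 0.0650 op 0.0210 t 20.20
crank 1.519 rad 61.1 Frad 1.4 Ftan -4.6 Fz 3.4 z 0.0650 op 0.0203 t 20.40
crank 1.620 rad 61.1 Frad 0.1 Ftan -7.6 Fz 3.3 z 0.0650 op 0.0209 t 20.60
```

```bash
python3 -m pendant '[-0.0028, 0.0014, 0, 0, 0, 0, 0.015, -0.0027, 0.0015, 0, 0, 0, 0, 0.015]' >/dev/null && python3 crank.py g && 
python3 -m pendant '[-0.0026, 0.0017, 0, 0, 0, 0, 0.015, -0.0025, 0.0018, 0, 0, 0, 0, 0.015]' >/dev/null && python3 crank.py g && 
python3 -m pendant '[-0.0024, 0.0019, 0, 0, 0, 0, 0.015, -0.0023, 0.002, 0, 0, 0, 0, 0.015]' >/dev/null && python3 crank.py g && 
python3 -m pendant '[-0.0022, 0.0021, 0, 0, 0, 0, 0.015, -0.0021, 0.0023, 0, 0, 0, 0, 0.015]' >/dev/null && python3 crank.py g
```

```text
crank 1.717 rad 61.1 Frad 1.9 Ftan -9.7 Fz 4.4 z 0.0649 op 0.0204 t 20.80
crank 1.816 rad 61.1 Frad 2.2 Ftan -9.8 Fz 6.6 z 0.0649 op 0.0205 t 21.00
crank 1.918 rad 61.1 Frad 0.8 Ftan -12.7 Fz 4.6 z 0.0650 op 0.0206 t 21.20
crank 2.014 rad 61.1 Frad 1.0 Ftan -11.7 Fz 5.6 z 0.0649 op 0.0209 t 21.40
```

```bash
python3 -m pendant '[-0.002, 0.0024, 0, 0, 0, 0, 0.015]' >/dev/null && python3 crank.py g && 
python3 -m pendant '[-0.0019, 0.0025, 0, 0, 0, 0, 0.015]' >/dev/null && python3 crank.py g && 
python3 -m pendant '[-0.0018, 0.0025, 0, 0, 0, 0, 0.015]' >/dev/null && python3 crank.py g && 
python3 -m pendant '[-0.0016, 0.0026, 0, 0, 0, 0, 0.015]' >/dev/null && python3 crank.py g &&
python3 -m pendant '[-0.0015, 0.0027, 0, 0, 0, 0, 0.015]' >/dev/null && python3 crank.py g && 
python3 -m pendant '[-0.0014, 0.0028, 0, 0, 0, 0, 0.015]' >/dev/null && python3 crank.py g
```

```text
crank 2.063 rad 61.1 Frad 0.9 Ftan -15.4 Fz 6.1 z 0.0649 op 0.0202 t 21.50
```

```bash
python3 -m pendant '[0, 0, 0, 0, 0, 0, 0.015]' >/dev/null ; python3 crank.py;python3 -m pendant '[0, 0, 0, 0, 0, 0, 0.015]' >/dev/null ; python3 crank.py
```

```text
crank 2.071 rad 61.2 Frad 0.1 Ftan -9.1 Fz 4.5 z 0.0649 op 0.0201 t 21.60
crank 2.071 rad 61.2 Frad -1.0 Ftan -7.0 Fz 3.4 z 0.0650 op 0.0203 t 21.70
```

```bash
sed -i 's/-15<ft<-1.5/-16<ft<-1/' crank.py
python3 -m pendant '[-0.001, 0.0012, 0, 0, 0, 0, 0.015, -0.0009, 0.0012, 0, 0, 0, 0, 0.015]' >/dev/null && python3 crank.py g && 
python3 -m pendant '[-0.0009, 0.0013, 0, 0, 0, 0, 0.015, -0.0009, 0.0013, 0, 0, 0, 0, 0.015]' >/dev/null && python3 crank.py g && 
python3 -m pendant '[-0.0008, 0.0013, 0, 0, 0, 0, 0.015, -0.0008, 0.0013, 0, 0, 0, 0, 0.015]' >/dev/null && python3 crank.py g && 
python3 -m pendant '[-0.0007, 0.0013, 0, 0, 0, 0, 0.015, -0.0007, 0.0014, 0, 0, 0, 0, 0.015]' >/dev/null && python3 crank.py g &&
python3 -m pendant '[-0.0007, 0.0014, 0, 0, 0, 0, 0.015, -0.0007, 0.0014, 0, 0, 0, 0, 0.015]' >/dev/null && python3 crank.py g && 
python3 -m pendant '[-0.0006, 0.0014, 0, 0, 0, 0, 0.015, -0.0006, 0.0014, 0, 0, 0, 0, 0.015]' >/dev/null && python3 crank.py g
```

```text
crank 2.113 rad 61.1 Frad 1.6 Ftan -15.2 Fz 7.2 z 0.0649 op 0.0205 t 21.90
crank 2.168 rad 61.2 Frad -1.0 Ftan -15.4 Fz 3.7 z 0.0650 op 0.0206 t 22.10
crank 2.215 rad 61.2 Frad -0.5 Ftan -11.3 Fz 4.5 z 0.0650 op 0.0203 t 22.30
crank 2.261 rad 61.2 Frad 2.1 Ftan -15.0 Fz 5.7 z 0.0650 op 0.0206 t 22.50
crank 2.320 rad 61.3 Frad -0.4 Ftan -13.6 Fz 4.6 z 0.0650 op 0.0205 t 22.70
crank 2.374 rad 61.3 Frad -3.5 Ftan -4.5 Fz 3.6 z 0.0650 op 0.0208 t 22.90
```

```bash
python3 -m pendant '[-0.0005, 0.0015, 0, 0, 0, 0, 0.015]' >/dev/null ; python3 crank.py
python3 -m pendant '[-0.0005, 0.0015, 0, 0, 0, 0, 0.015]' >/dev/null ; python3 crank.py
```

```text
crank 2.408 rad 61.3 Frad -3.3 Ftan 2.8 Fz 1.9 z 0.0650 op 0.0202 t 23.00
crank 2.446 rad 61.4 Frad -3.1 Ftan 10.9 Fz 1.3 z 0.0650 op 0.0202 t 23.10
```

```bash
python3 -m pendant '[-0.0004, 0.0015, 0, 0, 0, 0, 0.015]' >/dev/null ; python3 crank.py
python3 -m pendant '[-0.0004, 0.0015, 0, 0, 0, 0, 0.015]' >/dev/null ; python3 crank.py 2.47 .025 16
```

```text
crank 2.476 rad 61.4 Frad -0.8 Ftan 6.9 Fz 0.7 z 0.0650 op 0.0205 t 23.20
crank 2.498 rad 61.4 Frad -1.4 Ftan 3.5 Fz 1.2 z 0.0650 op 0.0204 t 23.30
2.47: -0.0004 0.0015;-0.0004 0.0015;-0.0003 0.0015;-0.0003 0.0015;-0.0003 0.0015;-0.0002 0.0015;-0.0002 0.0015;-0.0001 0.0015
2.67: -0.0001 0.0015;-0.0001 0.0015;-0.0000 0.0015;0.0000 0.0015;0.0001 0.0015;0.0001 0.0015;0.0001 0.0015;0.0002 0.0015
```

Past the hump: the force reversed to +10.9 N at about 2.39–2.45 rad and is fading. The dwell's middle should be near 2.62.

```bash
python3 -m pendant '[-0.0003, 0.0015, 0, 0, 0, 0, 0.015, -0.0003, 0.0015, 0, 0, 0, 0, 0.015, 0, 0, 0, 0, 0, 0, 0.015]' >/dev/null ; python3 crank.py g &&
 echo no; python3 crank.py
```

```text
crank 2.541 rad 61.4 Frad 1.4 Ftan 1.5 Fz 1.1 z 0.0650 op 0.0206 t 23.60
crank 2.541 rad 61.4 Frad 1.4 Ftan 1.5 Fz 1.1 z 0.0650 op 0.0206 t 23.60
```

```bash
python3 -m pendant '[-0.0002, 0.0015, 0, 0, 0, 0, 0.015, -0.0002, 0.0015, 0, 0, 0, 0, 0.015, 0, 0, 0, 0, 0, 0, 0.015]' >/dev/null ; python3 crank.py
python3 -m pendant '[-0.0001, 0.001, 0, 0, 0, 0, 0.015, 0, 0, 0, 0, 0, 0, 0.015]' >/dev/null ; python3 crank.py
```

```text
crank 2.588 rad 61.3 Frad 3.4 Ftan 0.3 Fz 0.5 z 0.0651 op 0.0204 t 23.90
crank 2.604 rad 61.3 Frad 5.5 Ftan -2.1 Fz -0.1 z 0.0651 op 0.0204 t 24.10
```

```bash
python3 -m pendant '[0, 0, 0, 0, 0, 0, 0.022, 0, 0, 0, 0, 0, 0, 0.026, 0, 0, 0, 0, 0, 0, 0.032, 0, 0, 0, 0, 0, 0, 0.04, 0, 0, 0, 0, 0, 0, 0.045, 0, 0, 0, 0, 0, 0, 0.045]' >/dev/null; python3 crank.py
python3 -m pendant '[0, 0, -0.005, 0, 0, 0, 0.045, 0, 0, -0.015, 0, 0, 0, 0.045, 0, 0, -0.025, 0, 0, 0, 0.045, 0, 0, -0.03, 0, 0, 0, 0.045, 0, 0, -0.03, 0, 0, 0, 0.045, 0, 0, -0.03, 0, 0, 0, 0.045, 0, 0, -0.01, 0, 0, 0, 0.045, 0, 0, 0, 0, 0, 0, 0.045]'
python3 - <<'E'
from h import *
import pickle
o=get_obs();c=get_calibration("wrist");w=snapshot("wrist")
pickle.dump(c,open("w6.pkl","wb"))
cv2.imwrite("pics/w6.png",cv2.resize(w[60:380,100:460],None,fx=1.8,fy=1.8,interpolation=cv2.INTER_CUBIC)[:,:,::-1])
E
```

```text
crank 2.604 rad 60.8 Frad -0.2 Ftan 0.6 Fz -0.6 z 0.0650 op 0.0448 t 24.70
clock: 25.5
eef_pos: [0.5483, 0.0271, 0.2115]
tool_rot: [-3.141, 0.003, 3.122]
wrist_force: [0.5, 0.1, -0.8]
opening: 0.0451
finger_force: 0.0
```

View pics/w6.png

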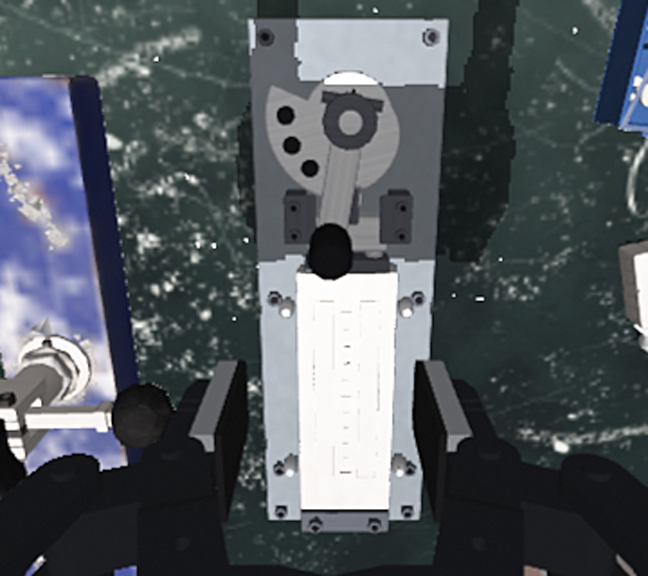

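The gauge sits against the end stop (its edge is at row 510), between the pins and with the jaw on its other end. The crank handle is at (330, 250) and has stayed there since I let go. Handing in.

```bash
python3 -c "
from station import *
print(job_done())"
```

```text
the job is handed in; nothing more can be done
None
```

The gauge lies in the nest against the end stop and is clamped, with the crank resting in the cam's dwell at about 2.60 rad; I handed the job in at about 26 s of the 72 s, and it printed no verdict.

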